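Hold the chute gate open with its key

ROBOT

A 6-joint arm with a two-finger parallel gripper is mounted at the origin on the work surface. World frame = base frame: x ahead of the robot, y to its left, z up, the work surface at z = 0. Lengths are in m, angles in rad, forces in N, time in s.
With the tool pointing down it reaches from about 0.325 to 0.85 m from the base axis. Payload 15.5 kg.
Tool frame: the origin (TCP) lies on the centre line of the jaws, within the pads' length; the fingertips stand ahead of it and the grasp point (between the pads) is the TCP (manip.tip_reach is the z of the fingertips in the tool frame, in m); z points along the fingers, y is the line along which they close (so a half turn about z gives the same grasp; the last joint's range is limited). The gripper opens to 91 mm and grips with 3 to 60 N. Pads are 32 mm wide; open, the fingers measure 118 mm over their backs; the gripper's body (76 mm by 178 mm) begins 60 mm behind the grasp point.
Start: joints at [1.065, 0.494, 1.345, -0, 1.302, -0.096], TCP at [0.25, 0.573, 0.203] pointing down, gripper open.
Joint ranges: [-2.91, 2.91], [-0.82, 2.16], [0.22, 2.67], [-1.22, 4.37], [0.12, 2.79], [-3.08, 3.08]. Speed limits (rad/s): [1.89, 1.89, 2.57, 3.01, 3.01, 3.01].

INTERFACE

Orientations are given as a unit quaternion [w, x, y, z].
In Python, from workcell import manip gives the robot as it stands.
- The arm moves only by the tool jog_arm, never from a script. Its argument "increments" is a list of rows, each a list of 2 entries, a list of its own where there are three numbers: the shift along the world's x, y, z normalised to -1 to 1, where 1 is 0.2 m, then the turn, a rotation vector about the world's x, y, z normalised to -1 to 1, where 1 is pi rad. In form: [[[tx, ty, tz], [ax, ay, az]], ...]. A call has exactly 10 rows; each row is the pose to reach, as a shift and turn from the pose commanded when the call began, turning the shorter way round; what a row does not reach only later rows make up. A row lasts 1/8 s, in which the tool goes at most 62.5 mm and 10.7 degrees, less where a joint would pass 70% of its speed; a pose out of reach is approached as far as the arm can. A call with a number of a shift or a turn outside -1 to 1 is refused whole. A call with a gripper value outside its range is refused whole. "gripper" is the opening, from 0 (shut) to 1 (fully open), set as the call begins (left out, the last holds). The fingers move at their own pace and stop on an object; "grip_force" is the grip in N (left out, the last holds). Time passes only in rows, so rows that repeat a pose let the fingers close, or fill a call up. It gives the time, the measured TCP pose, the force, the opening and the grip force at its end, in the units of the state.
- manip.get_state(): the state, without advancing time (a new reading comes with each control period).
- manip.grab_frame(name): name is "side" or "top"; returns the picture (400x640x3 uint8, red, green, blue); there is no depth.
- manip.camera_info(name): a dict with "vfov" (degrees; the focal length in pixels is half the picture's height over the tangent of half this angle, whatever the lens; pixels are square), "cx", "cy" (the principal point, pixels), "k1" (the pictures are not rectified: a ray, as slopes to the right and down, at radius r is drawn at 1 + k1 r^2 times it, then the intrinsics apply), "R" (3x3) and "t" (3): a world point X has camera coordinates R X + t. Camera axes: x right, y down, z forward; pixel columns grow to the right and rows downward; lengths in m; the calibration is good to about 2 mm. A picture is of the moment at which its call begins. camera_info takes no time and is no camera call.
- manip.hand_in(): hands the job in; it is judged then, once.
The state is a dict: "time_s": time; "joints": joint angles; "qd": joint speeds; "joint_efforts": joint torques, N m; "eef_pos": TCP position; "tcp_rot": TCP orientation; "contact_force": force on the tool from outside, world axes, zero at the start; "ft_torque": the same for the moment, N m; "width": finger opening in m; "grip_force": force on a finger pad.
Only numpy, scipy, OpenCV 4.12 (cv2) and the standard library are available. Lean on these libraries where they do the work, as an engineer would, in place of code of your own. Each camera call takes 0.05 s, during which the arm holds its last target. There are 200 camera calls.

TASK

Take the red-handled key from its wooden rest, push it fully home in the keyway of the blue lock box, working it past the sticky pins, and turn it a quarter turn clockwise so that the red gate lifts and the malachite rolls down the chute into the tray. The lock springs back, so finish while still gripping the key and holding it turned. Leave the frosted jar and the black rubber lid where they are.

Things in the scene. Friction and masses are not known exactly. Their poses are not given: they have to be found in the camera images.
- key_center (a point): Centre of the key's red grip: 34 mm wide (x), 14 mm thick (y, the way to pinch it), 40 mm tall (z up). The key, about 60 g, is the same after a half turn about z. At the start it stands blade down in its wooden rest, with 10 mm of air between rest and grip; lift it straight up 30 mm or more to free it.
- key_tip (a point): Middle of the key blade's lower end, 56 mm below key_center along the key's z. The steel blade is 18 mm wide (x), 6 mm thick (y), 20 mm long; its last 3 mm taper to a tip 1.6 mm thick and 16 mm wide. Between blade and grip is a round neck 6 mm across, 16 mm long.
- keyrest: The dark wooden key rest, fixed to the bench, 60 x 50 x 34 mm; origin at the centre of its underside. Its slot runs along its x axis and has about 1 mm of play on each side of the blade.
- keyway (a point): Centre of the keyway's mouth in the brass top plate (70 x 70 mm, 78 mm above the bench) of the fixed blue lock box. z up; the slot runs along x: 20.4 x 8.4 mm, 3 mm chamfer; the key goes straight down, blade along x. Fully home, its tip is 31 mm below the mouth and its grip 5 mm above the plate: only then can it turn; turned, it cannot be pulled out.
- chute: Fixed station with lock box, red gate, chute and tray; origin on the bench under the keyway, same axes. The chute runs along y, 170 mm off in +x, posts to 241 mm; its upper end, on the sorting shelf, is 185 mm up (stones to 220). In the lock two pairs of sticky side pins, 15 and 21 mm below the mouth, are pushed aside by the tip: 5 to 15 N of push; rocking the key about the vertical by 0.04 rad helps.
- plug (a joint): Turn of the lock's plug, rad: 0 at rest, lined up with the keyway; grows clockwise seen from above; stop at 1.57. A spring returns it (0.03 Nm at rest, 0.11 Nm at the stop). Play between key and plug is about 0.13 rad, so turn the hand the full quarter or a touch more. It lifts the red gate 35 mm per rad; the stone passes from about 1.0 rad on.
- stone_center (a point): Centre of the malachite nodule, a banded green ball 34 mm across, 80 g, resting in the aluminium chute against the red gate. It rolls down into the tray by itself once the gate is up.
- tray_in (a point): Centre of the inner floor of the grey tray (inside 132 x 152 mm, walls 55 mm high) at the chute's foot; x and y along its sides, z up.
- jar: Bystander: open frosted glass jar, 72 mm across, 85 mm tall, loose; origin at the centre of its underside.
- lid: Bystander: black rubber lid, a disc 82 mm across and 13 mm thick, loose; origin at the centre of its underside.
Things that resemble listed ones, but are neither listed nor needed, are in the scene too. What is meant by the part that bears key_center is not orange, and is the smaller of those in its own colour. What is meant by the part that bears stone_center is not orange, and is the smaller of those in its own colour.

How it is judged:
By the outcome, as a careful person would: the job done as asked, in the order asked, and still so for the second after the job is handed in, while the arm keeps its last pose, push and grip.
It also fails if it takes over 64 s, if anything falls off the work surface, if the arm or the gripper's body presses on something with over 40 N, if the wrist force passes 120 N, or if a joint passes its speed limit or range.

## Working session

There is one attempt and no reset: what is moved stays moved. The work goes in short steps, Python scripts to look and compute and a tool call to move; the robot and the scene stay as the last step left them, time stands still between calls to the robot, and variables do not carry over. Pictures are saved under pics/ and viewed, at most 10 in all, crops included, and the job is handed in when it is done.

Besides the shell and the picture viewer there is one more tool, called after ">>>" as name([rows], argument=value, ...), one row to a line, values as JSON. jog_arm: Moves the arm, as the interface text tells. Scaled input: -1 to 1 covers 0.2 m each way for a shift and pi rad each way for a turn. Its arguments: {"type":"object","properties":{"increments":{"type":"array"},"gripper":{"type":"number"},"grip_force":{"type":"number"}},"required":["increments"]}

```bash
mkdir -p pics; python3 - <<'E'
from workcell import manip
import cv2
for n in ("side","top"):
    f=manip.grab_frame(n); cv2.imwrite(f"pics/{n}0.png",f[:,:,::-1])
    print(n,manip.camera_info(n))
print(manip.get_state()); print(manip.tip_reach)
E
```

```text
side {'vfov': 46.7199793784653, 'cx': 319.3036144879548, 'cy': 200.15625911431493, 'k1': -0.07682961277416966, 'R': array([[ 0.98442443, -0.17579145,  0.00242918],
       [-0.10584135, -0.60362647, -0.79021054],
       [ 0.14037857,  0.77764546, -0.61283065]]), 't': array([-0.58098634,  0.18270615,  1.04598532])}
top {'vfov': 50.622441089001605, 'cx': 319.9491020404696, 'cy': 196.4467825853791, 'k1': 0.026349266427727783, 'R': array([[ 0.01436817, -0.99957632,  0.02531268],
       [-0.99228563, -0.01737181, -0.1227495 ],
       [ 0.12313722, -0.02335372, -0.99211483]]), 't': array([-1.07662831e-03,  6.10304098e-01,  1.14121644e+00])}
{'time_s': 0.1, 'joints': array([ 1.06451216e+00,  4.94152524e-01,  1.34606470e+00, -1.32034360e-05,
        1.30249511e+00, -9.54977906e-02]), 'qd': array([-0.00134179, -0.00170503, -0.00156869, -0.00188088,  0.00022103,
        0.00016869]), 'joint_efforts': array([ 1.54254893e-03, -8.80239201e+01, -3.82541192e+01,  7.08155916e-02,
        4.83910355e-02, -5.24079041e-05]), 'eef_pos': array([0.24940984, 0.57269472, 0.20287984]), 'tcp_rot': array([-1.59841648e-04,  2.03950349e-01,  9.78981073e-01, -5.36573454e-04]), 'contact_force': array([0.5350978 , 0.4097996 , 0.58219283]), 'ft_torque': array([-0.02112713, -0.01679437,  0.01948321]), 'grip_force': 0.0, 'width': 0.09110877733284937}
0.019
```

View pics/side0.png

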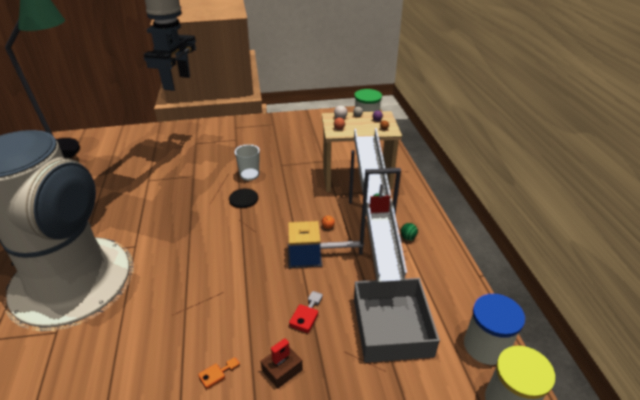

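View pics/top0.png

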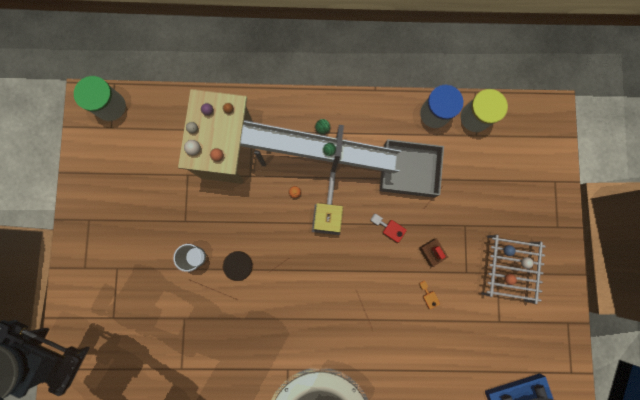

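The side view shows the key in its rest at (280,352), a red decoy lying at (305,318), and the lock plate at (304,230). In the top view the key is at (437,252) and the plate at (328,217), both rotated slightly.

```bash
cat > h.py <<'E'
from workcell import manip
import numpy as np, cv2
C={n:manip.camera_info(n) for n in ("side","top")}
def Kd(n):
    c=C[n]; f=200/np.tan(np.radians(c["vfov"]/2))
    return np.array([[f,0,c["cx"]],[0,f,c["cy"]],[0,0,1]]),np.array([c["k1"],0,0,0,0.])
def rays(n,p):
    K,d=Kd(n); u=cv2.undistortPoints(np.float64(p).reshape(-1,1,2),K,d)[:,0]
    R,t=C[n]["R"],C[n]["t"]
    return -R.T@t, np.c_[u,np.ones(len(u))]@R
def plane(n,p,z):
    o,d=rays(n,p); return o+d*((z-o[2])/d[:,2])[:,None]
def tri(ps,pt):
    o1,d1=rays("side",[ps]);o2,d2=rays("top",[pt]);d1,d2=d1[0],d2[0]
    s=np.linalg.lstsq(np.c_[d1,-d2],o2-o1,rcond=None)[0]
    a,b=o1+s[0]*d1,o2+s[1]*d2
    return (a+b)/2,np.linalg.norm(a-b)
def proj(n,X):
    K,d=Kd(n);return cv2.projectPoints(np.float64(X).reshape(-1,1,3),cv2.Rodrigues(C[n]["R"])[0],C[n]["t"],K,d)[0][:,0]
def mask(img,kind):
    h=cv2.cvtColor(img,cv2.COLOR_RGB2HSV)
    if kind=="red": return cv2.inRange(h,(0,170,90),(4,255,255))|cv2.inRange(h,(172,170,90),(180,255,255))
    if kind=="brass": return cv2.inRange(h,(20,120,110),(28,255,255))
def blobs(img,kind,amin=25):
    n,l,s,c=cv2.connectedComponentsWithStats(mask(img,kind))
    return [(c[i].round(1),s[i].tolist(),l==i) for i in range(1,n) if s[i][4]>=amin]
E
python3 - <<'E'
from h import *
I={n:cv2.imread(f"pics/{n}0.png")[:,:,::-1].copy() for n in C}
for n in C:
  for k in ("red","brass"):
    for c,s,m in blobs(I[n],k):
        r=cv2.minAreaRect(np.argwhere(m)[:,::-1].astype(np.float32)); print(n,k,c,s,np.round(cv2.boxPoints(r),1).tolist())
def crop(n,x,y,w,h,k): return cv2.resize(I[n][y:y+h,x:x+w],(w*k,h*k),interpolation=cv2.INTER_CUBIC)
a=np.vstack([np.hstack([crop("side",255,330,50,37,8),crop("side",280,215,50,37,8)]),np.hstack([crop("top",412,235,50,37,8),crop("top",303,198,50,37,8)])])
cv2.imwrite("pics/crop0.png",a[:,:,::-1])
E
```

```text
side red [303.7 317.3] [290, 305, 28, 27, 476] [[288.3999938964844, 323.5], [298.1000061035156, 301.79998779296875], [318.3999938964844, 310.79998779296875], [308.79998779296875, 332.6000061035156]]
side red [279.4 346.2] [271, 339, 18, 17, 145] [[269.3999938964844, 348.5], [284.5, 337.6000061035156], [290.20001220703125, 345.3999938964844], [275.20001220703125, 356.29998779296875]]
side brass [303.4 232.4] [289, 222, 30, 22, 527] [[288.70001220703125, 223.10000610351562], [317.20001220703125, 221.1999969482422], [318.6000061035156, 241.60000610351562], [290.1000061035156, 243.5]]
side brass [520.3 391.3] [504, 381, 33, 16, 34] [[502.29998779296875, 384.70001220703125], [504.0, 381.0], [536.0, 396.0], [534.2999877929688, 399.70001220703125]]
top red [393.9 230.6] [383, 220, 23, 22, 263] [[382.20001220703125, 232.1999969482422], [390.79998779296875, 219.1999969482422], [406.29998779296875, 229.5], [397.70001220703125, 242.5]]
top red [439.7 252.3] [435, 247, 10, 12, 67] [[433.8999938964844, 248.39999389648438], [438.29998779296875, 245.5], [445.3999938964844, 256.1000061035156], [441.0, 259.0]]
top brass [328.3 217. ] [315, 203, 28, 29, 625] [[314.20001220703125, 228.60000610351562], [317.0, 202.60000610351562], [343.0, 205.39999389648438], [340.1000061035156, 231.5]]
```

View pics/crop0.png

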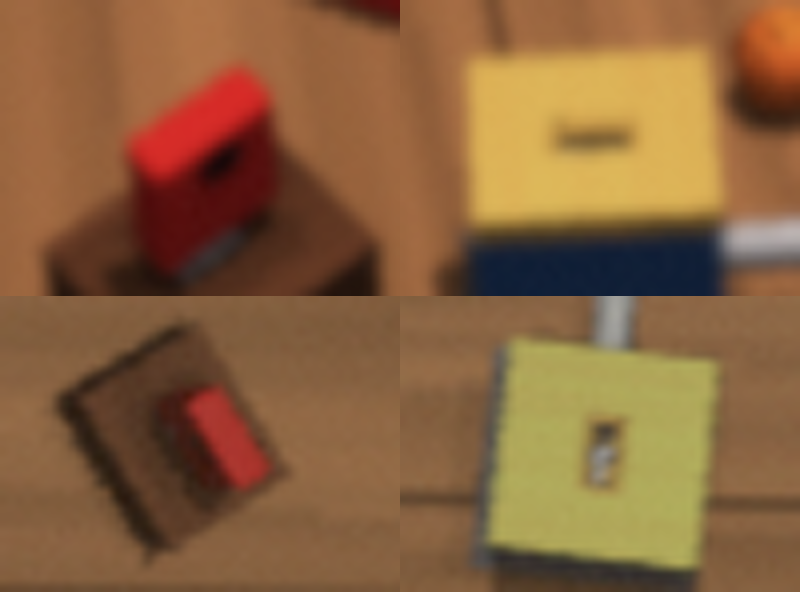

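The crop shows the key's top face centred at side (279.3,344.9) and top (440.4,251.9). The slot is at side (303.7,231.5) and top (328.1,217.1).

```bash
python3 - <<'E'
from h import *
np.set_printoptions(precision=4,suppress=True)
def cc(n,x0,y0,P): return np.array(P,float)/8-.5+[x0,y0]
ks=cc(0,255,330,[(240,65),(270,98),(150,182),(132,147)]); kt=cc(0,412,235,[(190,100),(222,90),(272,172),(240,194)])
ps=cc(0,280,215,[(66,60),(308,48),(322,220),(72,225)]); pt=cc(0,303,198,[(108,42),(318,65),(298,272),(88,250)])
print("keytop",tri(ks.mean(0),kt.mean(0)),"plate",tri(ps.mean(0),pt.mean(0)),"slot",tri((303.75,231.5),(328.1,217.1)))
for n,k in (("side",ks),("top",kt)):
    P=plane(n,k,.104);print(n,"key",P.mean(0),"edges",[ (np.linalg.norm(v),np.degrees(np.arctan2(v[1],v[0]))) for v in (P[2]-P[1],P[3]-P[0],P[1]-P[0],P[2]-P[3])])
for n,k in (("side",ps),("top",pt)):
    P=plane(n,k,.078);print(n,"plate",P.mean(0),[ (np.linalg.norm(v),np.degrees(np.arctan2(v[1],v[0]))) for v in np.roll(P,-1,0)-P])
# bar direction, rest top edges in top view
R=plane("top",cc(0,412,235,[(62,105),(155,262),(190,28),(288,174)]),.034);print("rest",R,[np.degrees(np.arctan2(*(v[1::-1]))) for v in (R[0]-R[1],R[2]-R[3])], [np.linalg.norm(v) for v in (R[0]-R[1],R[2]-R[0],R[2]-R[3])])
print(R.mean(0))
E
```

```text
keytop (array([ 0.462 , -0.312 ,  0.0813]), np.float64(0.0004993442728586304)) plate (array([ 0.5504, -0.0126,  0.0747]), np.float64(0.0007044803539355613)) slot (array([ 0.5507, -0.0131,  0.076 ]), np.float64(0.0011600508073191808))
side key [ 0.4613 -0.3277  0.104 ] edges [(np.float64(0.03245687115720007), np.float64(-149.01183434978444)), (np.float64(0.030505673199960007), np.float64(-146.20817325858005)), (np.float64(0.011015194644895497), np.float64(-60.709985361861676)), (np.float64(0.00979549106267846), np.float64(-72.67686405675524))]
top key [ 0.4623 -0.305   0.104 ] edges [(np.float64(0.030504526732687564), np.float64(-149.0512208548463)), (np.float64(0.03381438247596936), np.float64(-152.4829799123577)), (np.float64(0.011053521835880993), np.float64(-72.0828414422013)), (np.float64(0.012815329473897534), np.float64(-55.665802730077935))]
side plate [ 0.5504 -0.0153  0.078 ] [(np.float64(0.0714565666052726), np.float64(-5.559634718261707)), (np.float64(0.07445095993639317), np.float64(-96.98245859203233)), (np.float64(0.06988360086033014), np.float64(171.73901112752552)), (np.float64(0.07113466246306593), np.float64(84.28086507530948))]
top plate [ 0.5499 -0.0124  0.078 ] [(np.float64(0.07096795102570559), np.float64(-95.30446275177053)), (np.float64(0.06971726551368257), np.float64(174.94849371785435)), (np.float64(0.07037933013889099), np.float64(84.92734238243922)), (np.float64(0.07000707012949185), np.float64(-4.570318662140322))]
rest [[ 0.4729 -0.2682  0.034 ]
 [ 0.4198 -0.2994  0.034 ]
 [ 0.5001 -0.3132  0.034 ]
 [ 0.4505 -0.3461  0.034 ]] [np.float64(30.460611902116824), np.float64(33.53691488080062)] [np.float64(0.061542643439743056), np.float64(0.05256875051865294), np.float64(0.05950331910789585)]
[ 0.4608 -0.3067  0.034 ]
```

>>> jog_arm([
  [[0.02,-0.09,0],[0,0,0.006]],
  [[0.04,-0.18,0],[0,0,0.012]],
  [[0.06,-0.27,0],[0,0,0.018]],
  [[0.08,-0.36,0],[0,0,0.024]],
  [[0.1,-0.46,0],[0,0,0.03]],
  [[0.12,-0.56,0],[0,0,0.036]],
  [[0.14,-0.66,0],[0,0,0.042]],
  [[0.16,-0.76,0],[0,0,0.048]],
  [[0.18,-0.87,0],[0,0,0.054]],
  [[0.2,-0.98,0],[0,0,0.06]],
], gripper=1)

```text
time_s: 1.35
eef_pos: [0.2895, 0.3762, 0.2032]
tcp_rot: [-0.0, 0.111, 0.994, -0.0]
contact_force: [-0.7, 0.1, -0.4]
width: 0.0913
grip_force: 0.0
```

>>> jog_arm([
  [[0.02,-0.1,0],[0,0,0.006]],
  [[0.04,-0.2,0],[0,0,0.012]],
  [[0.06,-0.3,0],[0,0,0.018]],
  [[0.08,-0.4,0],[0,0,0.024]],
  [[0.1,-0.5,0],[0,0,0.03]],
  [[0.12,-0.6,0],[0,0,0.036]],
  [[0.14,-0.7,0],[0,0,0.042]],
  [[0.16,-0.8,0],[0,0,0.048]],
  [[0.18,-0.9,0],[0,0,0.054]],
  [[0.2,-1.0,0],[0,0,0.06]],
])

```text
time_s: 2.6
eef_pos: [0.3295, 0.1763, 0.2033]
tcp_rot: [-0.0, 0.017, 1.0, -0.0]
contact_force: [0.3, -0.5, 0.1]
width: 0.0913
grip_force: 0.0
```

>>> jog_arm([
  [[0.02,-0.1,0],[0,0,0.006]],
  [[0.04,-0.2,0],[0,0,0.012]],
  [[0.06,-0.3,0],[0,0,0.018]],
  [[0.08,-0.4,0],[0,0,0.024]],
  [[0.1,-0.5,0],[0,0,0.03]],
  [[0.12,-0.6,0],[0,0,0.036]],
  [[0.14,-0.7,0],[0,0,0.042]],
  [[0.16,-0.8,0],[0,0,0.048]],
  [[0.18,-0.9,0],[0,0,0.054]],
  [[0.2,-1.0,0],[0,0,0.06]],
])

```text
time_s: 3.85
eef_pos: [0.3695, -0.0236, 0.2033]
tcp_rot: [-0.0, -0.078, 0.997, 0.0]
contact_force: [0.1, 0.6, 0.0]
width: 0.091
grip_force: 0.0
```

>>> jog_arm([
  [[0.025,-0.09,0],[0,0,0.007]],
  [[0.05,-0.18,0],[0,0,0.014]],
  [[0.08,-0.27,0],[0,0,0.021]],
  [[0.11,-0.36,0],[0,0,0.028]],
  [[0.14,-0.45,0],[0,0,0.035]],
  [[0.17,-0.54,0],[0,0,0.042]],
  [[0.2,-0.63,0],[0,0,0.049]],
  [[0.23,-0.72,0],[0,0,0.056]],
  [[0.26,-0.81,0],[0,0,0.062]],
  [[0.29,-0.9,0],[0,0,0.068]],
])

```text
time_s: 5.1
eef_pos: [0.4276, -0.2035, 0.2032]
tcp_rot: [-0.0, -0.183, 0.983, 0.0]
contact_force: [-0.6, -0.2, 0.4]
width: 0.0914
grip_force: 0.0
```

>>> jog_arm([
  [[0.02,-0.09,0],[0,0,0.007]],
  [[0.04,-0.18,0],[0,0,0.014]],
  [[0.07,-0.27,-0.03],[0,0,0.021]],
  [[0.1,-0.36,-0.08],[0,0,0.028]],
  [[0.13,-0.44,-0.13],[0,0,0.035]],
  [[0.15,-0.5,-0.18],[0,0,0.042]],
  [[0.17,-0.54,-0.23],[0,0,0.049]],
  [[0.17,-0.54,-0.27],[0,0,0.055]],
  [[0.17,-0.54,-0.27],[0,0,0.058]],
  [[0.17,-0.54,-0.27],[0,0,0.058]],
])

```text
time_s: 6.35
eef_pos: [0.4616, -0.3107, 0.1497]
tcp_rot: [0.0, -0.272, 0.962, -0.0]
contact_force: [0.2, 0.2, -0.9]
width: 0.0915
grip_force: 0.0
```

```bash
python3 - <<'E'
from h import *
np.set_printoptions(precision=4,suppress=True)
s=manip.get_state();print(s["time_s"],s["joints"],s["eef_pos"],s["tcp_rot"])
I={n:manip.grab_frame(n) for n in C}
K={}
for n,(x,y) in (("side",(255,325)),("top",(412,235))):
    K[n]=cv2.resize(I[n][y-38:y+37,x-20:x+80],(800,600),interpolation=cv2.INTER_CUBIC)[:, :]
    cv2.imwrite(f"pics/{n}1.png",I[n][:,:,::-1])
cv2.imwrite("pics/c1.png",cv2.resize(np.hstack([K["side"],K["top"]]),(800,300))[:,:,::-1])
E
```

```text
6.35 [-0.6997  0.4577  1.5828  0.      1.1009 -2.8214] [ 0.4616 -0.3107  0.1497] [ 0.0001 -0.272   0.9623 -0.0001]
```

View pics/c1.png

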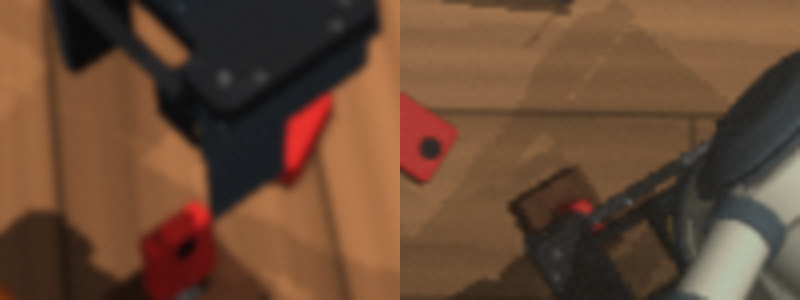

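>>> jog_arm([
  [[0,0,-0.04],[0,0,0]],
  [[0,0,-0.09],[0,0,0]],
  [[0,0,-0.15],[0,0,0]],
  [[0,0,-0.21],[0,0,0]],
  [[0,0,-0.27],[0,0,0]],
  [[0,0,-0.33],[0,0,0]],
  [[0,0,-0.37],[0,0,0]],
  [[0,0,-0.4],[0,0,0]],
  [[0,0,-0.42],[0,0,0]],
  [[0,0,-0.42],[0,0,0]],
], gripper=0.35, grip_force=4)

```text
time_s: 7.7
eef_pos: [0.4615, -0.3109, 0.0653]
tcp_rot: [-0.0, -0.272, 0.962, 0.0]
contact_force: [0.3, -0.7, -0.6]
width: 0.0321
grip_force: 0.0
```

```bash
python3 - <<'E'
from h import *
I={n:manip.grab_frame(n) for n in C}
print(manip.get_state()["width"])
a=cv2.resize(I["side"][318:378,240:320],(640,480),interpolation=cv2.INTER_CUBIC)
cv2.imwrite("pics/c2.png",a[:,:,::-1])
E
```

```text
0.03190628226125832
```

View pics/c2.png

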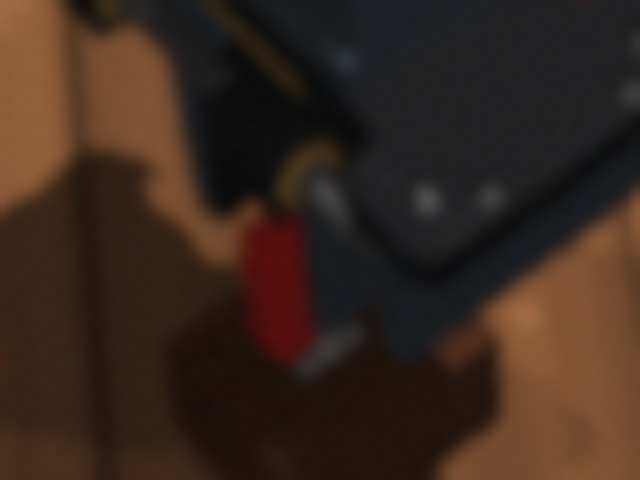

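The key's red grip stands between the half-open fingers, near (272,355) in the side frame. I'll close gently.

>>> jog_arm([
  [[0,0,0],[0,0,0]],
  [[0,0,0],[0,0,0]],
  [[0,0,0],[0,0,0]],
  [[0,0,0],[0,0,0]],
  [[0,0,0],[0,0,0]],
  [[0,0,0],[0,0,0]],
  [[0,0,0],[0,0,0]],
  [[0,0,0],[0,0,0]],
  [[0,0,0],[0,0,0]],
  [[0,0,0],[0,0,0]],
], gripper=0.05, grip_force=4)

```text
time_s: 9.05
eef_pos: [0.4617, -0.3111, 0.0655]
tcp_rot: [0.0, -0.272, 0.962, -0.0]
contact_force: [-0.1, 0.5, 4.2]
width: 0.0138
grip_force: 4.0
```

>>> jog_arm([
  [[0,0,0],[0,0,0]],
  [[0,0,0],[0,0,0]],
  [[0,0,0],[0,0,0]],
  [[0,0,0.03],[0,0,0]],
  [[0,0,0.08],[0,0,0]],
  [[0,0,0.15],[0,0,0]],
  [[0,0,0.22],[0,0,0]],
  [[0,0,0.29],[0,0,0]],
  [[0,0,0.36],[0,0,0]],
  [[0,0,0.43],[0,0,0]],
], gripper=0.05, grip_force=40)

```text
time_s: 10.3
eef_pos: [0.4616, -0.311, 0.1524]
tcp_rot: [0.0, -0.272, 0.962, -0.0]
contact_force: [0.1, -0.3, -1.1]
width: 0.0135
grip_force: 40.0
```

>>> jog_arm([
  [[0.02,0.07,0.03],[0,0,-0.01]],
  [[0.04,0.14,0.05],[0,0,-0.02]],
  [[0.06,0.21,0.07],[0,0,-0.03]],
  [[0.08,0.28,0.09],[0,0,-0.04]],
  [[0.1,0.36,0.09],[0,0,-0.05]],
  [[0.13,0.44,0.09],[0,0,-0.06]],
  [[0.15,0.52,0.09],[0,0,-0.07]],
  [[0.18,0.6,0.09],[0,0,-0.08]],
  [[0.2,0.68,0.09],[0,0,-0.09]],
  [[0.225,0.76,0.09],[0,0,-0.1]],
])

```text
time_s: 11.55
eef_pos: [0.5067, -0.1585, 0.1699]
tcp_rot: [-0.0, -0.117, 0.993, -0.0]
contact_force: [-0.2, -0.3, 0.7]
width: 0.0138
grip_force: 40.0
```

>>> jog_arm([
  [[0.03,0.09,0],[0,0,-0.012]],
  [[0.06,0.18,0],[0,0,-0.024]],
  [[0.09,0.28,0],[0,0,-0.036]],
  [[0.12,0.38,0],[0,0,-0.048]],
  [[0.14,0.47,0],[0,0,-0.06]],
  [[0.16,0.55,0],[0,0,-0.07]],
  [[0.18,0.62,0],[0,0,-0.08]],
  [[0.2,0.68,0],[0,0,-0.09]],
  [[0.22,0.73,0],[0,0,-0.1]],
  [[0.22,0.73,0],[0,0,-0.105]],
])

```text
time_s: 12.8
eef_pos: [0.5507, -0.0126, 0.1698]
tcp_rot: [0.0, 0.047, 0.999, 0.0]
contact_force: [0.6, -0.7, -0.7]
width: 0.0137
grip_force: 40.0
```

```bash
python3 - <<'E'
from h import *
np.set_printoptions(precision=4,suppress=True)
s=manip.get_state();print(s["time_s"],s["joints"],s["eef_pos"],s["tcp_rot"],s["width"])
I={n:manip.grab_frame(n) for n in C}
for n in C: cv2.imwrite(f"pics/{n}3.png",I[n][:,:,::-1])
a=cv2.resize(I["side"][170:250,260:340],(600,600),interpolation=cv2.INTER_CUBIC)
cv2.imwrite("pics/c3.png",a[:,:,::-1])
p=s["eef_pos"]; print(proj("side",[p,p-[0,0,.056],[.5505,-.013,.078]]),proj("top",[p]))
E
```

```text
12.8 [-0.1312  0.4266  1.5728  0.      1.1421 -1.6088] [ 0.5507 -0.0126  0.1698] [0.0001 0.0466 0.9989 0.    ] 0.013683850058772724
[[302.6914 199.1621]
 [303.1791 218.822 ]
 [303.4082 230.8519]] [[329.5717 214.0008]]
```

View pics/c3.png

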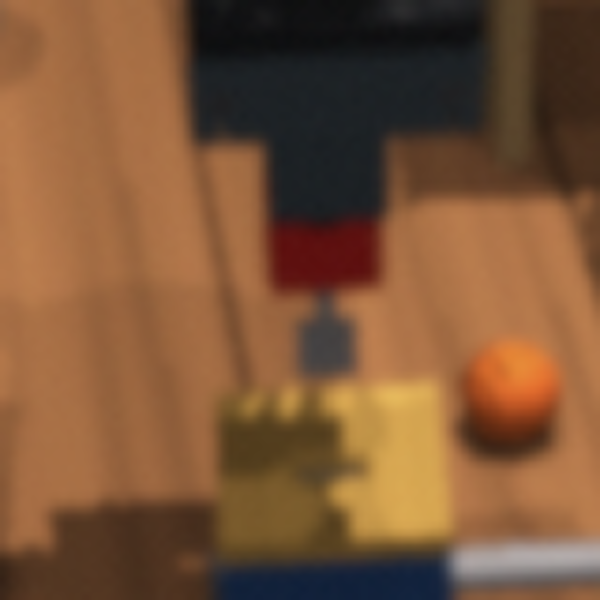

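The side view shows the blade tip at (303.1,219.5), hanging straight, and the slot at about (304,231.7). The two line up to within a millimetre or so, so I'll descend carefully.

>>> jog_arm([
  [[0,0,-0.03],[0,0,0]],
  [[0,0,-0.06],[0,0,0]],
  [[0,0,-0.09],[0,0,0]],
  [[0,0,-0.12],[0,0,0]],
  [[0,0,-0.14],[0,0,0]],
  [[0,0,-0.16],[0,0,0]],
  [[0,0,-0.17],[0,0,0]],
  [[0,0,-0.175],[0,0,0]],
  [[0,0,-0.18],[0,0,0]],
  [[0,0,-0.185],[0,0,0]],
])

```text
time_s: 14.15
eef_pos: [0.5506, -0.013, 0.1324]
tcp_rot: [0.0, 0.047, 0.999, -0.0]
contact_force: [0.6, -1.0, -0.6]
width: 0.0134
grip_force: 40.0
```

>>> jog_arm([
  [[0,0,-0.003],[0,0,0]],
  [[0,0,-0.006],[0,0,0]],
  [[0,0,-0.009],[0,0,0]],
  [[0,0,-0.012],[0,0,0]],
  [[0,0,-0.015],[0,0,0]],
  [[0,0,-0.018],[0,0,0]],
  [[0,0,-0.021],[0,0,0]],
  [[0,0,-0.024],[0,0,0]],
  [[0,0,-0.027],[0,0,0]],
  [[0,0,-0.03],[0,0,0]],
])

```text
time_s: 15.4
eef_pos: [0.5506, -0.013, 0.1264]
tcp_rot: [-0.0, 0.047, 0.999, -0.0]
contact_force: [-0.9, 0.8, -0.5]
width: 0.0134
grip_force: 40.0
```

>>> jog_arm([
  [[0,0,-0.01],[0,0,0.008]],
  [[0,0,-0.015],[0,0,0.012]],
  [[0,0,-0.02],[0,0,0]],
  [[0,0,-0.025],[0,0,-0.012]],
  [[0,0,-0.03],[0,0,0]],
  [[0,0,-0.035],[0,0,0.012]],
  [[0,0,-0.04],[0,0,0]],
  [[0,0,-0.045],[0,0,-0.012]],
  [[0,0,-0.05],[0,0,0]],
  [[0,0,-0.05],[0,0,0]],
])

```text
time_s: 16.65
eef_pos: [0.551, -0.0131, 0.1166]
tcp_rot: [0.0, 0.047, 0.999, -0.0]
contact_force: [2.0, -0.8, -2.2]
width: 0.0137
grip_force: 40.0
```

>>> jog_arm([
  [[0,0,-0.005],[0,0,0.008]],
  [[0,0,-0.01],[0,0,0.012]],
  [[0,0,-0.015],[0,0,0]],
  [[0,0,-0.02],[0,0,-0.012]],
  [[0,0,-0.025],[0,0,0]],
  [[0,0,-0.03],[0,0,0.012]],
  [[0,0,-0.035],[0,0,0]],
  [[0,0,-0.04],[0,0,-0.012]],
  [[0,0,-0.045],[0,0,0]],
  [[0,0,-0.045],[0,0,0]],
])

```text
time_s: 17.9
eef_pos: [0.5505, -0.0131, 0.1072]
tcp_rot: [-0.0, 0.047, 0.999, -0.0]
contact_force: [0.9, -2.4, -3.4]
width: 0.0136
grip_force: 40.0
```

```bash
python3 - <<'E'
from h import *
np.set_printoptions(precision=4,suppress=True)
s=manip.get_state();print(s["time_s"],s["joints"],s["eef_pos"],s["contact_force"],s["ft_torque"],s["width"])
I=manip.grab_frame("side")
cv2.imwrite("pics/c4.png",cv2.resize(I[185:265,260:340],(600,600),interpolation=cv2.INTER_CUBIC)[:,:,::-1])
E
```

```text
17.9 [-0.1321  0.5061  1.6406 -0.0001  0.9951 -1.6095] [ 0.5505 -0.0131  0.1072] [ 0.8838 -2.3588 -3.4458] [-0.4023 -0.5356  0.0045] 0.013595825829712974
```

View pics/c4.png

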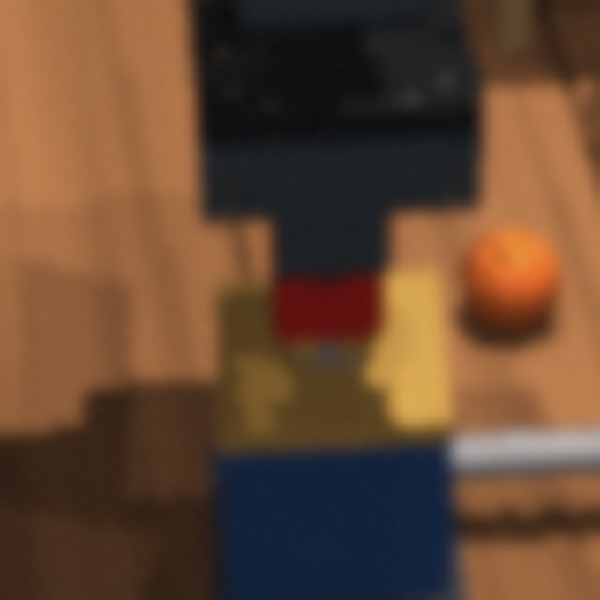

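The side view shows the key in the slot, with its grip just above the plate and the neck still visible at (303,232). I'll push on until it bottoms.

>>> jog_arm([
  [[0,0,-0.003],[0,0,0.006]],
  [[0,0,-0.006],[0,0,0.012]],
  [[0,0,-0.009],[0,0,0]],
  [[0,0,-0.012],[0,0,-0.012]],
  [[0,0,-0.014],[0,0,0]],
  [[0,0,-0.016],[0,0,0.012]],
  [[0,0,-0.018],[0,0,0]],
  [[0,0,-0.018],[0,0,-0.012]],
  [[0,0,-0.018],[0,0,0]],
  [[0,0,-0.018],[0,0,0]],
], grip_force=55)

```text
time_s: 19.2
eef_pos: [0.5508, -0.013, 0.1044]
tcp_rot: [0.0, 0.046, 0.999, -0.0]
contact_force: [-0.6, -1.9, 11.4]
width: 0.0132
grip_force: 55.1
```

>>> jog_arm([
  [[0,0,-0.002],[0,0,0.006]],
  [[0,0,-0.004],[0,0,0.012]],
  [[0,0,-0.006],[0,0,0]],
  [[0,0,-0.008],[0,0,-0.012]],
  [[0,0,-0.009],[0,0,0]],
  [[0,0,-0.01],[0,0,0.012]],
  [[0,0,-0.01],[0,0,0]],
  [[0,0,-0.01],[0,0,-0.012]],
  [[0,0,-0.01],[0,0,0]],
  [[0,0,-0.01],[0,0,0]],
])

```text
time_s: 20.45
eef_pos: [0.5515, -0.0131, 0.1037]
tcp_rot: [0.001, 0.046, 0.999, -0.0]
contact_force: [-5.3, -1.3, 34.5]
width: 0.0135
grip_force: 55.1
```

```bash
python3 - <<'E'
from h import *
I=manip.grab_frame("side")
cv2.imwrite("pics/c5.png",cv2.resize(I[200:260,270:350],(800,600),interpolation=cv2.INTER_CUBIC)[:,:,::-1])
E
```

```text
(no output)
```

View pics/c5.png

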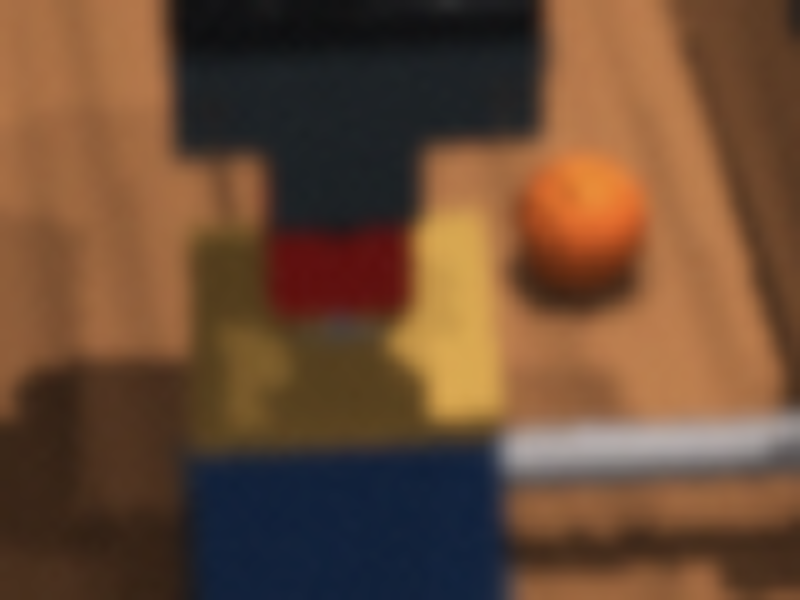

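The grip now sits just above the plate with 34 N of push and almost no further travel, so the key is home. I'll relax the push and begin turning clockwise.

>>> jog_arm([
  [[0,0,0.004],[0,0,0]],
  [[0,0,0.006],[0,0,-0.01]],
  [[0,0,0.006],[0,0,-0.03]],
  [[0,0,0.006],[0,0,-0.05]],
  [[0,0,0.006],[0,0,-0.07]],
  [[0,0,0.006],[0,0,-0.09]],
  [[0,0,0.006],[0,0,-0.11]],
  [[0,0,0.006],[0,0,-0.13]],
  [[0,0,0.006],[0,0,-0.15]],
  [[0,0,0.006],[0,0,-0.15]],
])

```text
time_s: 21.75
eef_pos: [0.5512, -0.0132, 0.1042]
tcp_rot: [0.001, 0.279, 0.96, -0.0]
contact_force: [-1.7, -2.8, 20.3]
width: 0.0133
grip_force: 55.2
```

```bash
python3 - <<'E'
from h import *
np.set_printoptions(precision=4,suppress=True)
s=manip.get_state();print(s["joints"],s["contact_force"],s["ft_torque"],s["width"])
E
```

```text
[-0.1321  0.5103  1.6435 -0.0004  0.9859 -1.1377] [-1.6637 -2.8427 20.2908] [-0.6897  0.5218  0.019 ] 0.01332570745206736
```

>>> jog_arm([
  [[0,0,0.001],[0,0,-0.02]],
  [[0,0,0.002],[0,0,-0.06]],
  [[0,0,0.002],[0,0,-0.1]],
  [[0,0,0.002],[0,0,-0.14]],
  [[0,0,0.002],[0,0,-0.18]],
  [[0,0,0.002],[0,0,-0.22]],
  [[0,0,0.002],[0,0,-0.26]],
  [[0,0,0.002],[0,0,-0.3]],
  [[0,0,0.002],[0,0,-0.34]],
  [[0,0,0.002],[0,0,-0.37]],
])

```text
time_s: 23.0
eef_pos: [0.5508, -0.0136, 0.1042]
tcp_rot: [0.001, 0.761, 0.649, -0.0]
contact_force: [-3.4, -6.4, 16.5]
width: 0.0136
grip_force: 55.1
```

```bash
python3 - <<'E'
from h import *
np.set_printoptions(precision=4,suppress=True)
s=manip.get_state();print(s["joints"],s["eef_pos"],s["tcp_rot"],s["contact_force"],s["ft_torque"],s["width"])
I=manip.grab_frame("side")
cv2.imwrite("pics/c6.png",cv2.resize(I[140:380,260:460],(500,600),interpolation=cv2.INTER_CUBIC)[:,:,::-1])
E
```

```text
[-0.1324  0.5101  1.6436 -0.0011  0.987   0.0272] [ 0.5508 -0.0136  0.1042] [ 0.0006  0.761   0.6487 -0.    ] [-3.3561 -6.4169 16.4564] [-1.5077  0.8183  0.1958] 0.013602490127232142
```

View pics/c6.png

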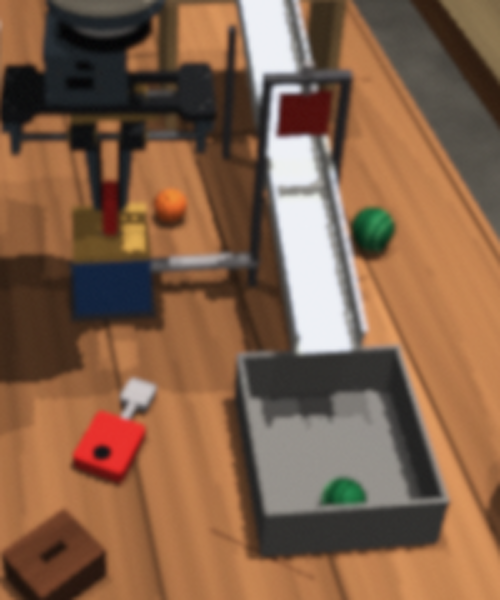

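The red gate is up at (383,186) in the side frame and the stone is in the tray at about (397,336). I'll hold the key turned for one call so the stone can settle, then hand in.

>>> jog_arm([
  [[0,0,0],[0,0,0]],
  [[0,0,0],[0,0,0]],
  [[0,0,0],[0,0,0]],
  [[0,0,0],[0,0,0]],
  [[0,0,0],[0,0,0]],
  [[0,0,0],[0,0,0]],
  [[0,0,0],[0,0,0]],
  [[0,0,0],[0,0,0]],
  [[0,0,0],[0,0,0]],
  [[0,0,0],[0,0,0]],
])

```text
time_s: 24.3
eef_pos: [0.5508, -0.0135, 0.1042]
tcp_rot: [0.001, 0.76, 0.65, -0.0]
contact_force: [-2.4, -6.2, 16.8]
width: 0.0132
grip_force: 55.1
```

```bash
python3 - <<'E'
from h import *
s=manip.get_state();print(s["time_s"],s["contact_force"],s["ft_torque"],s["width"])
f=manip.grab_frame("side");h=cv2.cvtColor(f,cv2.COLOR_RGB2HSV)
n,l,st,c=cv2.connectedComponentsWithStats(cv2.inRange(h,(50,120,40),(85,255,255)))
print([(c[i].round(1),st[i][4]) for i in range(1,n) if st[i][4]>20],[(c,s[4]) for c,s,m in blobs(f,"red")])
print(manip.hand_in())
E
```

```text
24.3 [-2.37809078 -6.15960103 16.81575533] [-1.49030093  0.84681947  0.06194356] 0.013245745029122938
[(array([367.7,  95.3]), np.int32(314)), (array([408.9, 230.9]), np.int32(175)), (array([398.4, 338.7]), np.int32(39))] [(array([303.5, 226.1]), 51), (array([303.4, 318. ]), 498)]
the job is handed in; nothing more can be done
None
```

The key is fully home and held about 94° clockwise, the red gate is up, the malachite is in the tray, and I handed the job in at about 24 s while still gripping the key.

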